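# Post the empty ink cartridge through the spring flap

### The job

Post the empty magenta ink cartridge into the blue used-cartridge box: with one finger push the box's spring flap inward and keep it open, and while it is open push the cartridge along the ledge with the other finger until it drops inside, then take the hand away so that the flap shuts by itself. Only push: do not pick the cartridge up, and do not force the flap with it (its ink port smears). Leave the black cartridge and everything else where it stands.

Things in the scene. Friction and masses are not known exactly. Their poses are not given: they have to be found in the camera images.
- box: blue sheet-metal used-cartridge box, fixed on the bench, upright, 270 long (own x -130 to +140) x 222 wide (own y +-111). Origin on the bench right below point ledge_edge; own x is level and points into the box, from ledge to hinge; z up. A low hood over the hinge (own x 108 to 140) is its highest part, 217 above the bench. Hollow inside, also under the ledge; floor 8 above the bench
- ledge_edge (a point): middle of the inner edge of the flat steel loading ledge: own x = 0, y = 0 of the box, 160 above the bench. The ledge spans the box's x -130 to 0, y +-105, with 8 high lips along its two sides (y = +-108) only. From the inner edge on is the opening, 210 wide, covered by the flap
- hinge_line (a point): middle of the flap's hinge axis: own x = 116, y = 0 of the box, 210 above the bench (50 above the ledge); the axis runs along the box's y
- flap (a joint): angle of the grey spring flap, 0 closed, grows as it opens, to 1.3 rad. It swings down into the box when a finger pushes it down or towards the box's +x, and shuts within a second when let go; spring 0.17 N m closed, 0.24 N m at 1 rad, so a few newtons at a finger
- flap_edge (a point): middle of the flap's free edge (yellow stripe), moves with it. The flap is a plate 198 wide, 126 long, 3 thick; closed, its upper face slopes from ledge height at the ledge's inner edge (box x = 0) up at 23 degrees to the hinge (x = 116, 50 higher)
- magenta_cartridge: the empty ink cartridge with magenta labels and cap: block 22 (own x) x 56 (own y) x 38 tall, about 50 g, origin at the centre of its underside. Stands upright on the ledge, own x within 0.2 rad of the box's x, centre 42 to 60 from the inner edge. Slid until its centre is past the edge, with the flap out of the way, it tips and falls in
- black_cartridge: the ink cartridge with black labels and cap, same shape and size, still in use; it stands on the ledge beside the magenta one, 92 or more from centre to centre across the ledge; either may be on the left
- mug: white mug blank, 82 diameter x 95 tall; bystander, origin at its underside
- cleaner_bottle: clear cleaning-fluid bottle with blue cap, 56 diameter x 150 tall; bystander, origin at its underside
- tape_core: empty cardboard tape core, ring 84 outer diameter x 25 tall; bystander, origin at its underside
- refill_carton: small cardboard carton with a cyan band, 70 x 100 x 50 tall; bystander, origin at its underside
- scraper: spatula-shaped scraper 200 long, lying flat on the bench; bystander, origin at its underside
Things that resemble listed ones, but are neither listed nor needed, are in the scene too. Leave any orange or turquoise look-alike of the magenta_cartridge alone.

How it is judged:
By the outcome, as a careful person would: the job done as asked, in the order asked, and still so for the second after the job is handed in, with the robot touching nothing.
It also fails if it takes over 32 s, if anything falls off the work surface, if the arm or the gripper's body presses on something with over 40 N, if the wrist force passes 120 N, or if a joint passes its speed limit or range.

### The arm

A 6-joint arm with a two-finger parallel gripper is mounted at the origin on the work surface. World frame = base frame: x ahead of the robot, y to its left, z up, the work surface at z = 0. Lengths are in m, angles in rad, forces in N, time in s.
With the tool pointing down it reaches from about 0.275 to 0.725 m from the base axis. Payload 15.9 kg.
Tool frame: the origin (TCP) lies midway between the tips of the shut fingers; the grasp point (between the pads) lies 19 mm behind it (ctrl.grip_depth is the distance from the TCP to the grasp point, in m); x points along the fingers, y is the direction in which the jaws open and shut, and the axes are right-handed (so a half turn about x gives the same grasp; the last joint's range is limited). The gripper opens to 85 mm and grips with 20 to 120 N. Pads are 22 mm wide; open, the fingers measure 114 mm over their backs; the gripper's body (76 mm by 85 mm) begins 54 mm behind the grasp point. The pads swing forward as they close: fully open they stand 13 mm farther back than shut.
Start: joints at [1.148, 0.213, -0.034, 1.323, 0, 1.571], TCP at [0.205, 0.456, 0.231] pointing down, gripper open.
Joint ranges: [-2.98, 2.98], [-0.74, 1.72], [-1.14, 1.35], [-2.1, 2.04], [-1.57, 1.44], [-3.14, 3.14]. Speed limits (rad/s): [1.89, 1.89, 2.39, 2.57, 3.14, 3.14].

### API

Orientations are given as a unit quaternion [w, x, y, z].
In Python, from bench import ctrl gives the robot as it stands.
- The arm moves only by the tool move_arm, never from a script. Its argument "motion" is one flat list of numbers, 7 for each row, row after row: the turn, a rotation vector about the tool's x, y, z in rad, then the shift along the tool's x, y, z in m, then the opening, from 0 (shut) to 1 (fully open). In form: [ax, ay, az, dx, dy, dz, jaw, ax, ay, az, dx, dy, dz, jaw, ...]. A call has 1 to 20 rows; each row shifts and turns the commanded pose from where the row before left it, along the tool's axes as they then stand; what a row does not reach is not made up. A row lasts 1/12 s, in which the tool goes at most 41.7 mm and 7.16 degrees, less where a joint would pass 70% of its speed; a pose out of reach is approached as far as the arm can. A call with a gripper value outside its range is refused whole. The fingers move at their own pace and stop on an object; "squeeze" is the grip in N (left out, the last holds). Time passes only in rows, so rows that do not move let the fingers close. It gives the time, the measured TCP pose, the force and the opening at its end, in the units of the state.
- ctrl.sense(): the state, without advancing time (a new reading comes with each control period).
- ctrl.read_camera(name): name is "scene" or "side" or "wrist"; returns a dict with "pixels" (420x560x3 uint8, red, green, blue), "range_z" (420x560 float32, m along the optical axis (not along the pixel's ray), 0 where there is no reading), "mtx" (3x3 intrinsics, pixels), "rvec" (rotation vector, rad) and "tvec" (3), from world to camera coordinates, as OpenCV has them. Camera axes: x right, y down, z forward; pixel columns grow to the right and rows downward; lengths in m; the calibration is good to about 2 mm. The wrist camera is an equidistant fisheye: a pixel r from the principal point sees the ray r / f radians off the axis. A picture is of the moment at which its call begins.
- ctrl.hand_in(): hands the job in, once; it reports no verdict.
The state is a dict: "time": time; "q": joint angles; "qvel": joint speeds; "tau": joint torques, N m; "ee_pos": TCP position; "tcp_rot": TCP orientation; "contact_force": force on the tool from outside, world axes, zero at the start; "wrist_torque": the same for the moment, N m; "grip_width": finger opening in m.
Only numpy, scipy, OpenCV 4.12 (cv2) and the standard library are available. Lean on these libraries where they do the work, as an engineer would, in place of code of your own. Each camera call takes 0.05 s, during which the arm holds its last target. There are 200 camera calls.

## Working session

There is one attempt and no reset: what is moved stays moved. The work goes in short steps, Python scripts to look and compute and a tool call to move; the robot and the scene stay as the last step left them, time stands still between calls to the robot, and variables do not carry over. Pictures are saved under pics/ and viewed, about 8 in all and at most 12, crops included, and the job is handed in when it is done.

Besides the shell and the picture viewer there is one more tool, called after "Emit:" by a JSON object that holds its "op" and its "data", one argument or row to a line. move_arm: Moves the arm, as the interface text tells. Its arguments: {"type":"object","properties":{"motion":{"type":"array"},"squeeze":{"type":"number"}},"required":["motion"]}

```bash
mkdir -p pics
cat > h.py <<'E'
import numpy as np, cv2
from bench import ctrl
np.set_printoptions(precision=4,suppress=True)
def cam(n):
    c=ctrl.read_camera(n); c['R']=cv2.Rodrigues(np.array(c['rvec'],float))[0]; c['t']=np.array(c['tvec'],float).ravel(); c['K']=np.array(c['mtx'],float); return c
def save(c,f): cv2.imwrite(f,cv2.cvtColor(c['pixels'],cv2.COLOR_RGB2BGR))
def pts(c,fish=False):
    "world points of every pixel from depth (pinhole)"
    h,w=c['range_z'].shape; u,v=np.meshgrid(np.arange(w),np.arange(h)); K=c['K']; z=c['range_z']
    P=np.stack([(u-K[0,2])/K[0,0]*z,(v-K[1,2])/K[1,1]*z,z],-1)
    return (P-c['t'])@c['R']
def proj(c,X): return cv2.projectPoints(np.array(X,float).reshape(-1,3),c['R'],c['t'],c['K'],None)[0].reshape(-1,2)
E
python3 - <<'E'
from h import *
a=cam('scene');b=cam('side');save(a,'pics/scene.png');save(b,'pics/side.png')
for c in(a,b): np.savez('pics/'+('a' if c is a else 'b'),**{k:c[k] for k in('pixels','range_z','mtx','rvec','tvec')}); print(-c['R'].T@c['t'])
print(ctrl.sense())
E
```

```text
[0.894  0.5532 0.9989]
[-0.032  -0.8096  0.8685]
{'time': 0.1, 'q': array([ 1.1481,  0.2133, -0.035 ,  1.3234,  0.    ,  1.5708]), 'qvel': array([ 0.0016, -0.001 ,  0.0007,  0.0019, -0.0006,  0.0005]), 'tau': array([  0.0014, -68.7248,  48.7806,   0.0122,   0.0002,   0.    ]), 'ee_pos': array([0.205 , 0.4557, 0.2309]), 'tcp_rot': array([ 0.6913,  0.148 ,  0.6915, -0.1487]), 'contact_force': array([0.1436, 0.7071, 0.2829]), 'wrist_torque': array([-0.0232, -0.0064, -0.0033]), 'grip_width': 0.085313304025981}
```

View pics/scene.png

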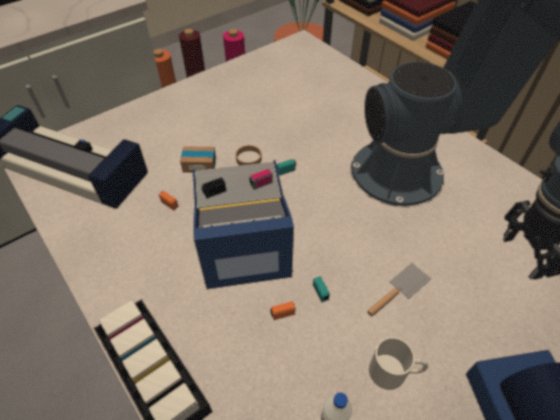

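View pics/side.png

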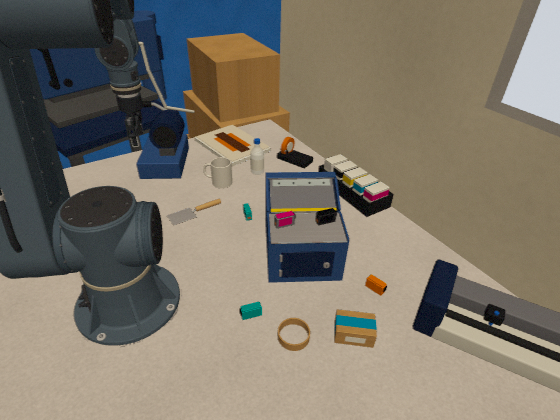

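Candidates for the magenta cartridge in the scene view:
- magenta block on the ledge (261,178), also at side (285,219)
- black block on the ledge (213,187)
- orange (168,199) and (283,309), and turquoise (286,167) and (321,288), all on the bench
- pink bottle (235,45) on the floor behind
- pink one in the tray at side (376,192)

I choose the one on the ledge, and will measure it and check it in a crop.

```bash
cat > m.py <<'E'
from h import *
def load(n):
    c=dict(np.load(f'pics/{n}.npz')); c['R']=cv2.Rodrigues(c['rvec'])[0]; c['t']=c['tvec'].ravel(); c['K']=c['mtx']; return c
for n,(u0,v0,u1,v1) in (('a',(185,150,300,290)),('b',(255,165,350,285))):
    c=load(n); P=pts(c); hsv=cv2.cvtColor(c['pixels'],cv2.COLOR_RGB2HSV)
    roi=np.zeros(hsv.shape[:2],bool); roi[v0:v1,u0:u1]=1
    H,S,V=[hsv[...,i].astype(int) for i in range(3)]
    X=P[...,0];Y=P[...,1];Z=P[...,2]
    print(n)
    y=roi&(H>18)&(H<32)&(S>130)&(V>90); Q=P[y]; print('yellow',len(Q),Q.mean(0)); 
    m=np.median(Q,0);q=Q[np.linalg.norm(Q-m,axis=1)<.13]; l=cv2.fitLine(q[:,:2].astype(np.float32),cv2.DIST_HUBER,0,.01,.01).ravel(); print('line dir,ang',l,np.arctan2(l[1],l[0]), q.min(0),q.max(0))
    led=roi&(abs(Z-.16)<.004)&(S<90); print('ledge',led.sum(),cv2.minAreaRect(P[led][:,:2].astype(np.float32)))
    top=roi&(Z>.19)&(Z<.206)
    k,lab=cv2.connectedComponents(top.astype(np.uint8))
    for i in range(1,k):
        M=lab==i
        if M.sum()>40: print('top',M.sum(),np.median(P[M],0),c['pixels'][M].mean(0),cv2.minAreaRect(P[M][:,:2].astype(np.float32)))
    w=roi&(Z>.21)&(Z<.225); print('hood',w.sum(),cv2.minAreaRect(P[w][:,:2].astype(np.float32)))
    mg=roi&((H>155)&(H<178))&(S>120); Q=P[mg]; print('mag',mg.sum(),Q.min(0),Q.max(0),np.median(Q,0))
    cv2.imwrite(f'pics/crop_{n}.png',cv2.resize(cv2.cvtColor(c['pixels'][v0:v1,u0:u1],cv2.COLOR_RGB2BGR),None,fx=4,fy=4,interpolation=2))
E
python3 m.py; python3 -c "
import cv2,numpy as np
a=cv2.imread('pics/crop_a.png');b=cv2.imread('pics/crop_b.png')
h=480
b=cv2.resize(b,(380,480));a=cv2.resize(a,(394,480));cv2.imwrite('pics/crops.png',np.hstack([a,b]))"
```

```text
a
yellow 137 [ 0.5425 -0.0611  0.1766]
line dir,ang [ 0.8768 -0.4809  0.5373 -0.0702] -0.5016427 [ 0.4515 -0.1198  0.1596] [ 0.6219 -0.0219  0.168 ]
ledge 2339 ((0.5333938002586365, -0.07417429983615875), (0.27504414319992065, 0.2216750979423523), 61.49623107910156)
top 171 [ 0.4541 -0.0919  0.1962] [142.1053  54.9415  78.0936] ((0.45272529125213623, -0.09357723593711853), (0.02337908186018467, 0.05904366821050644), 78.87429809570312)
top 178 [ 0.5639 -0.1401  0.1959] [40.7416 38.5843 36.6348] ((0.563269853591919, -0.14314231276512146), (0.02435358799993992, 0.05784657225012779), 78.0506591796875)
top 465 [ 0.573  -0.0053  0.1956] [115.6409 109.7634 103.6753] ((0.5708679556846619, -0.00459066778421402), (0.029898956418037415, 0.19712550938129425), 61.89211654663086)
top 439 [0.5983 0.0435 0.1982] [29.6902 37.3394 49.8155] ((0.5979804992675781, 0.044036295264959335), (0.005617871880531311, 0.2204238474369049), 61.493019104003906)
hood 1317 ((0.5880655646324158, 0.02598736062645912), (0.047924842685461044, 0.22178901731967926), 62.25265884399414)
mag 202 [ 0.4262 -0.1061  0.1629] [0.89
[... 314 characters left out ...]
13 [ 0.5747 -0.008   0.1978] [123.7504 122.0393 114.8752] ((0.5758646726608276, -0.00395609438419342), (0.08531780540943146, 0.21328234672546387), 59.912235260009766)
top 125 [ 0.5571 -0.1497  0.1973] [22.888 20.944 16.68 ] ((0.5602996349334717, -0.14727960526943207), (0.02250690758228302, 0.059021469205617905), 77.3733901977539)
top 134 [ 0.4459 -0.1019  0.1971] [148.403   29.6716  79.6418] ((0.44938817620277405, -0.09998474270105362), (0.02536221779882908, 0.05949118360877037), 77.2800521850586)
hood 503 ((0.5843144655227661, 0.02071171998977661), (0.0555754229426384, 0.22230370342731476), 61.48466110229492)
mag 200 [-0.032  -0.8096  0.0098] [0.8559 0.1449 0.8685] [ 0.449  -0.1054  0.1907]
```

View pics/crops.png

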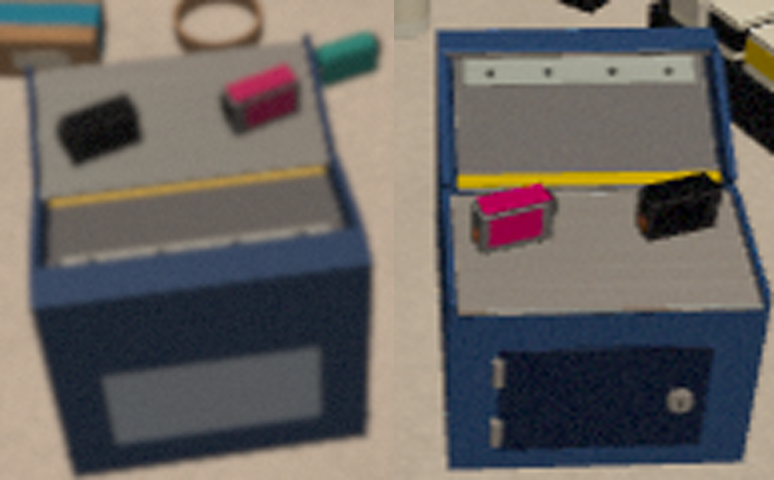

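The crops confirm it: the magenta cartridge is on the ledge at the +y (robot) side, yawed a little, with the black one about 120 mm away across the ledge. Box yaw is about 61.7°. Next I work out the start pose: hand vertical, jaws along the box's x, straddling the cartridge so the leading finger is on the flap and the trailing finger is behind the cartridge.

```bash
cat > plan.py <<'E'
from h import *
from scipy.spatial.transform import Rotation as Ro
YAW=np.deg2rad(61.7); BX=np.array([np.cos(YAW),np.sin(YAW),0]); BY=np.array([-BX[1],BX[0],0]); O=.185*BX-.5052*BY
def w(x,y,z): return O+x*BX+y*BY+np.array([0,0,z])
def state():
    s=ctrl.sense(); q=np.array(s['tcp_rot']); return s,np.array(s['ee_pos']),Ro.from_quat(q[[1,2,3,0]])
def target(sgn,back=0.04):
    "tool y = sgn*box x, fingertips leaning so the trailing finger touches low"
    down=np.array([0,0,-1.]); X=down*np.cos(back)+BX*np.sin(back); Y=sgn*(BX*np.cos(back)-down*np.sin(back))
    return Ro.from_matrix(np.stack([X,Y,np.cross(X,Y)],1))
def rel(p,x,y,z,sgn):
    s,e,R=state(); T=target(sgn); rv=(R.inv()*T).as_rotvec()
    return rv, T.inv().apply(w(x,y,z)-e), R.inv().apply(w(x,y,z)-e)
def boxpose():
    s,e,R=state(); d=e-O; return np.array([d@BX,d@BY,d[2]])
E
python3 - <<'E'
from plan import *
s,e,R=state(); print(R.as_matrix()); print('box',boxpose())
for sg in(1,-1): print(sg,*rel(0,-.036,.060,.30,sg), w(-.036,.06,.3))
E
```

```text
[[-0.0004  0.4102  0.912 ]
 [-0.0008  0.912  -0.4102]
 [-1.     -0.0009 -0.    ]]
box [0.3134 0.5408 0.2309]
1 [ 0.0712 -0.0014  0.0409] [-0.083  -0.3464  0.4808] [-0.0688 -0.3828  0.4547] [ 0.4626 -0.0799  0.3   ]
-1 [-3.0697 -0.0629 -0.0022] [-0.083   0.3464 -0.4808] [-0.0688 -0.3828  0.4547] [ 0.4626 -0.0799  0.3   ]
```

Emit:
{"op": "move_arm", "data": {
  "motion": [0.071,-0.001,0.041,-0.04,0,0,1,0,0,0,-0.04,0,0,1,0,0,0,0,-0.019,0.027,1,0,0,0,0,-0.019,0.027,1,0,0,0,0,-0.019,0.027,1,0,0,0,0,-0.019,0.027,1,0,0,0,0,-0.019,0.027,1,0,0,0,0,-0.019,0.027,1,0,0,0,0,-0.019,0.027,1,0,0,0,0,-0.019,0.027,1,0,0,0,0,-0.019,0.027,1,0,0,0,0,-0.019,0.027,1,0,0,0,0,-0.019,0.027,1,0,0,0,0,-0.019,0.027,1,0,0,0,0,-0.019,0.027,1,0,0,0,0,-0.019,0.027,1,0,0,0,0,-0.019,0.027,1,0,0,0,0,-0.019,0.027,1,0,0,0,0,-0.019,0.027,1,0,0,0,0,-0.019,0.027,1]
}}

```text
time: 1.77
ee_pos: [0.4706, -0.0785, 0.2968]
tcp_rot: [0.689, 0.187, 0.682, -0.159]
contact_force: [1.1, 0.4, 0.1]
grip_width: 0.0857
```

Run:
```python
from plan import *
print('box',boxpose(),state()[0]['q'],state()[0]['time'])
print(*rel(0,-.036,.060,.25,1))
c=cam('wrist');save(c,'pics/wrist1.png');print(c['K'],-c['R'].T@c['t'])
np.savez('pics/w1',**{k:c[k] for k in('pixels','range_z','mtx','rvec','tvec')})
```

```text
box [-0.031   0.0536  0.2968] [-0.1912  0.1532  0.0564  1.4625  0.0393  0.3031] 1.7667
[-0.0002 -0.0007 -0.001 ] [ 0.0466 -0.0069 -0.0064] [ 0.0465 -0.0069 -0.0064]
[[325.1923   0.     281.2813]
 [  0.     325.1923 209.9824]
 [  0.       0.       1.    ]] [ 0.4012 -0.048   0.4381]
```

View pics/wrist1.png

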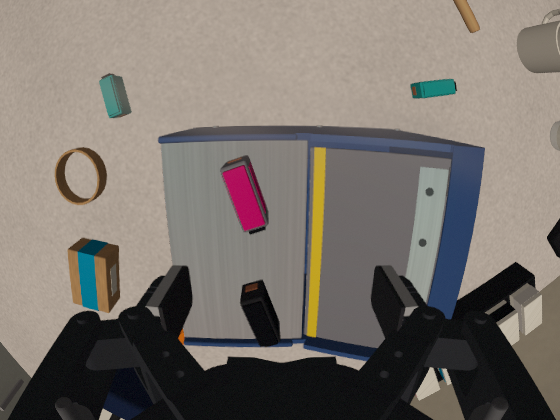

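The wrist view shows the magenta top at (245,195), the black one at (260,312), the yellow flap edge at x≈318 and the two fingers straddling. I refine the measurements by casting fisheye rays onto known heights.

Run:
```python
from plan import *
c=dict(np.load('pics/w1.npz')); R=cv2.Rodrigues(c['rvec'])[0]; t=c['tvec'].ravel(); K=c['mtx']; C=-R.T@t
def cast(uv,z):
    uv=np.atleast_2d(uv).astype(float); d=(uv-K[:2,2])/K[0,0]; th=np.linalg.norm(d,axis=1,keepdims=True)
    r=np.hstack([d/np.maximum(th,1e-9)*np.sin(th),np.cos(th)])@R
    return C+r*((z-C[2])/r[:,2])[:,None]
def box(P): d=P-O; return np.stack([d@BX,d@BY],1)*1000
hsv=cv2.cvtColor(c['pixels'],cv2.COLOR_RGB2HSV); H,S,V=[hsv[...,i].astype(int) for i in range(3)]
m=((H>155)&(H<178)&(S>120)); v,u=np.nonzero(m); k=(u>210)&(u<280)&(v>150)&(v<245)
b=box(cast(np.c_[u,v][k],.198)); print('mag',cv2.minAreaRect(b.astype(np.float32)))
y=((H>18)&(H<32)&(S>150)&(V>120)); v,u=np.nonzero(y); k=(u>300)&(u<335)&(v>140)&(v<345)
b=box(cast(np.c_[u,v][k],.162)); print('yel',cv2.minAreaRect(b.astype(np.float32)))
# corners: ledge outer corners (lip ~z .168), black top ends
print(box(cast([[162,140],[305,135],[186,345],[304,342]],.168)))
print('ledge edge',box(cast([[306,150],[304,335]],.16)))
print('black',box(cast([[243,290],[262,282],[279,340],[258,345]],.198)))
```

```text
mag ((-53.68792724609375, 65.32089233398438), (23.607728958129883, 49.86966323852539), 18.635841369628906)
yel ((6.828720569610596, -0.11154937744140625), (198.48019409179688, 9.944427490234375), 89.6568832397461)
[[-127.5963  109.4173]
 [  -6.2156  110.5561]
 [-130.0895 -107.2151]
 [  -1.6889 -102.2073]]
ledge edge [[ -4.2867  96.9979]
 [ -1.0148 -98.8336]]
black [[-59.9548 -16.2179]
 [-43.4654  -8.3985]
 [-29.3508 -72.8601]
 [-49.3161 -78.815 ]]
```

Emit:
{"op": "move_arm", "data": {
  "motion": [0,0,0,0,-0.005,-0.004,1,0,0,0,0,-0.005,-0.004,1,0,0,0,0.015,0,0,1,0,0,0,0.018,0,0,1,0,0,0,0.018,0,0,1,0,0,0,0.018,0,0,1,0,0,0,0.018,0,0,1,0,0,0,0.015,0,0,1,0,0,0,0.015,0,0,1,0,0,0,0.015,0,0,1,0,0,0,0,0,0,1,0,0,0,0,0,0,1]
}}

```text
time: 2.82
ee_pos: [0.4601, -0.0762, 0.165]
tcp_rot: [0.689, 0.187, 0.683, -0.158]
contact_force: [-0.6, -0.0, -0.7]
grip_width: 0.0856
```

Run:
```python
from plan import *
print('box',boxpose(),state()[0]['contact_force'])
c=cam('side');a=cam('wrist')
big=cv2.resize(c['pixels'][150:270,240:370],None,fx=3.2,fy=3.2,interpolation=cv2.INTER_CUBIC)
img=np.zeros((384,784,3),np.uint8); w_=cv2.resize(a['pixels'][100:420,80:460],(368,310)); img[:310,:368]=w_; img[:384,368:784]=big[:384]
cv2.imwrite('pics/p2.png',img[...,::-1])
```

```text
box [-0.0339  0.064   0.165 ] [-0.5712 -0.0344 -0.6532]
```

View pics/p2.png

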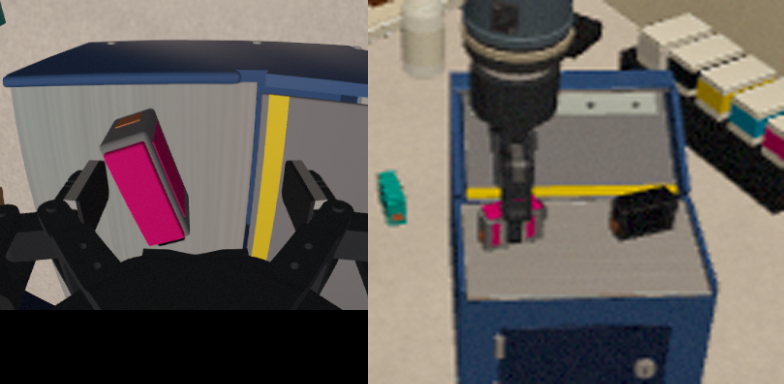

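The trailing finger is behind the cartridge with a gap, and the leading finger is over the yellow edge of the flap. I lower to working height.

Emit:
{"op": "move_arm", "data": {
  "motion": [0,0,0,0.005,0,0,1,0,0,0,0.004,0,0,1,0,0,0,0,0,0,1,0,0,0,0,0,0,1]
}}

```text
time: 3.25
ee_pos: [0.4611, -0.0766, 0.1557]
tcp_rot: [0.689, 0.187, 0.682, -0.159]
contact_force: [-0.6, 0.3, -0.2]
grip_width: 0.085
```

Run:
```python
from plan import *
print('box',boxpose(),state()[0]['contact_force'])
c=cam('wrist'); K=c['K']; z=c['range_z']; h,w_=z.shape
u,v=np.meshgrid(np.arange(w_),np.arange(h)); d=np.stack([u-K[0,2],v-K[1,2]],-1)/K[0,0]; th=np.linalg.norm(d,axis=-1)[...,None]
r=np.concatenate([d/np.maximum(th,1e-9)*np.tan(th),np.ones_like(th)],-1); P=(r*z[...,None]-c['t'])@c['R']
D=P-O; B=np.stack([D@BX,D@BY,D[...,2]],-1)*1000
dark=c['pixels'].max(-1)<75
for n,(lo,hi) in dict(trail=(-100,-70),lead=(0,30)).items():
    k=(z>0)&dark&(B[...,0]>lo)&(B[...,0]<hi)&(abs(B[...,1]-64)<14)&(B[...,2]<205)&(B[...,2]>155)
    print(n,k.sum(),np.percentile(B[k],[1,50,99],axis=0))
```

```text
box [-0.0338  0.0629  0.1557] [-0.6232  0.3286 -0.2205]
trail 2008 [[-91.2039  52.5345 170.3233]
 [-78.6918  69.6616 189.4485]
 [-77.2883  74.538  204.1729]]
lead 2006 [[  6.4115  52.6152 171.0521]
 [  7.7207  69.6447 190.2011]
 [ 20.4164  74.4577 204.6628]]
```

Emit:
{"op": "move_arm", "data": {
  "motion": [0,0,0,0.004,0,0,1,0,0,0,0,0.004,0,1,0,0,0,0,0.004,0,1,0,0,0,0,0.004,0,1,0,0,0,0.001,0.004,0,1,0,0,0,0,0.004,0,1,0,0,0,0,0.004,0,1,0,0,0,0,0.004,0,1,0,0,0,0.001,0.004,0,1,0,0,0,0,0.004,0,1,0,0,0,0,0.004,0,1,0,0,0,0,0.004,0,1,0,0,0,0,0,0,1]
}}

```text
time: 4.38
ee_pos: [0.4826, -0.0371, 0.1516]
tcp_rot: [0.689, 0.187, 0.682, -0.158]
contact_force: [-0.8, -0.4, 2.6]
grip_width: 0.0854
```

Run:
```python
from plan import *
print('box',boxpose(),state()[0]['contact_force'])
c=cam('scene');a=cam('wrist')
big=cv2.resize(c['pixels'][150:290,180:310],(390,420),interpolation=cv2.INTER_CUBIC)
img=np.zeros((420,760,3),np.uint8); img[:310,:368]=cv2.resize(a['pixels'][100:420,80:460],(368,310)); img[:,370:]=big
cv2.imwrite('pics/p3.png',img[...,::-1])
```

```text
box [0.0111 0.0627 0.1516] [-0.8165 -0.3788  2.6259]
```

View pics/p3.png

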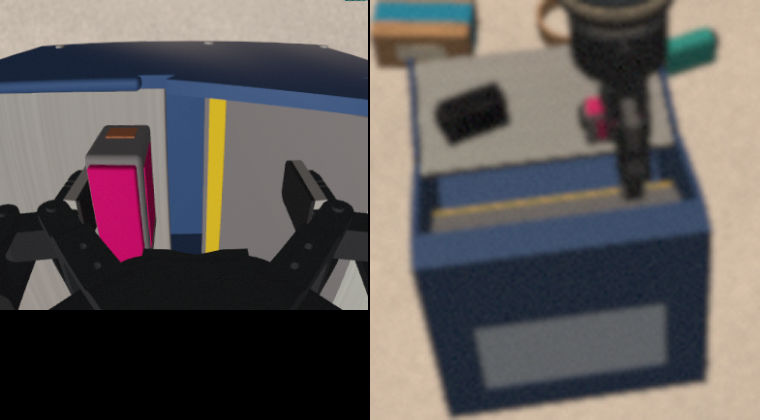

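The flap is well open and held by the leading finger. The cartridge is upright, squared up to the trailing finger and just short of the edge, so I push on.

Emit:
{"op": "move_arm", "data": {
  "motion": [0,0,0,0,0.004,0,1,0,0,0,0,0.004,0,1,0,0,0,0.001,0.004,0,1,0,0,0,0,0.004,0,1,0,0,0,0,0.004,0,1,0,0,0,0,0.004,0,1,0,0,0,0,0.003,0,1,0,0,0,0,0,0,1,0,0,0,0,0,0,1,0,0,0,0,0,0,1,0,0,0,0,0,0,1]
}}

```text
time: 5.4
ee_pos: [0.4932, -0.0169, 0.1517]
tcp_rot: [0.688, 0.185, 0.682, -0.162]
contact_force: [-23.4, -36.9, 16.7]
grip_width: 0.0855
```

Run:
```python
from plan import *
print('box',boxpose(),state()[0]['contact_force'])
c=cam('scene');a=cam('wrist')
big=cv2.resize(c['pixels'][150:290,180:310],(390,420),interpolation=cv2.INTER_CUBIC)
img=np.zeros((420,760,3),np.uint8); img[:310,:368]=cv2.resize(a['pixels'][100:420,80:460],(368,310)); img[:,370:]=big
cv2.imwrite('pics/p4.png',img[...,::-1])
```

```text
box [0.0339 0.063  0.1517] [-23.3653 -36.8595  16.7117]
```

View pics/p4.png

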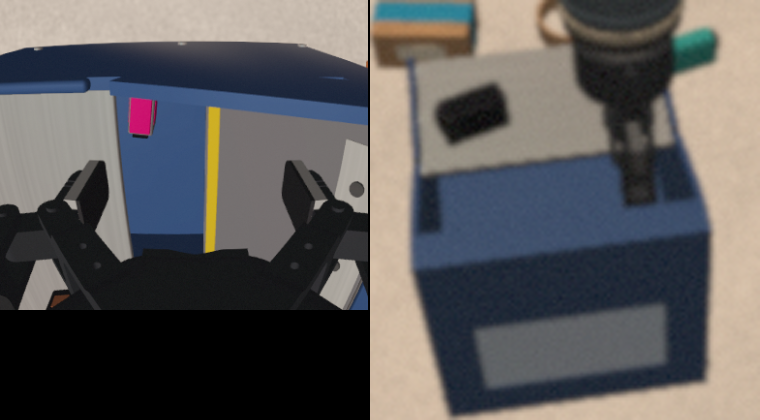

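The cartridge has dropped inside: it lies on the box floor, seen at (142,117) through the opening. The wrist force reads about 47 N, because the hand has come up against the hinge side. I back off straight away and then lift out.

Emit:
{"op": "move_arm", "data": {
  "motion": [0,0,0,0,-0.008,0,1,0,0,0,0,-0.008,0,1,0,0,0,0,-0.008,0,1,0,0,0,0,-0.006,0,1,0,0,0,-0.008,0,0,1,0,0,0,-0.01,0,0,1,0,0,0,-0.015,0,0,1,0,0,0,-0.02,0,0,1,0,0,0,-0.02,0,0,1,0,0,0,-0.025,0,0,1,0,0,0,-0.025,0,0,1,0,0,0,-0.025,0,0,1,0,0,0,0,0,-0.03,1,0,0,0,0,0,-0.03,1,0,0,0,0,0,-0.03,1,0,0,0,0,0,-0.03,1,0,0,0,0,0,0,1,0,0,0,0,0,0,1,0,0,0,0,0,0,1,0,0,0,0,0,0,1]
}}

```text
time: 7.17
ee_pos: [0.373, 0.0111, 0.2987]
tcp_rot: [0.689, 0.187, 0.682, -0.159]
contact_force: [0.0, 0.8, -0.3]
grip_width: 0.0852
```

Run:
```python
from plan import *
s=state()[0]; print('box',boxpose(),s['contact_force'],s['time'])
c=cam('side');a=cam('scene')
big=cv2.resize(c['pixels'][150:290,240:380],(390,390),interpolation=cv2.INTER_CUBIC)
img=np.zeros((420,790,3),np.uint8); img[:390,400:]=big; img[:420,:390]=cv2.resize(a['pixels'][150:290,180:310],(390,420),interpolation=cv2.INTER_CUBIC)
cv2.imwrite('pics/p5.png',img[...,::-1])
```

```text
box [0.0016 0.182  0.2987] [ 0.0197  0.804  -0.3109] 7.1667
```

View pics/p5.png

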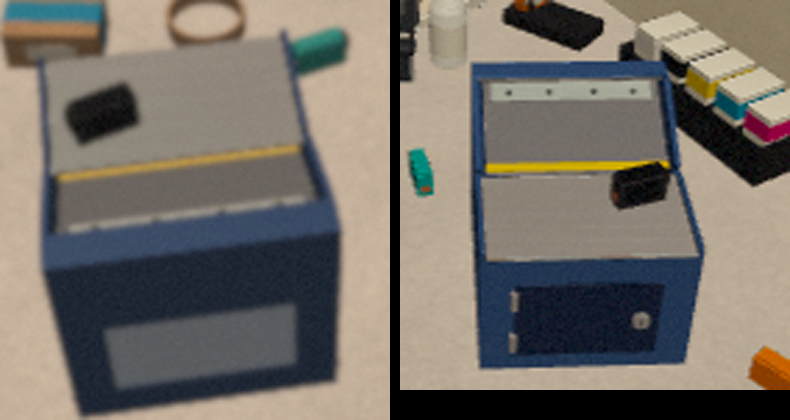

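The flap is shut, the magenta cartridge is gone from the ledge, and the black cartridge has not moved. The hand is clear and touching nothing, so I hand in.

```bash
python3 -c "
from bench import ctrl
print(ctrl.hand_in())"
```

```text
the job is handed in; nothing more can be done
None
```

The magenta cartridge is inside the blue box, and I handed the job in at about 7.2 s. The leading finger pushed the flap in and held it open. The trailing finger slid the cartridge upright along the ledge until it dropped in. I then backed off and lifted the hand away.

- **Checks that passed:** The wrist camera showed the cartridge on the box floor while the flap was still held open. The last views show the flap shut and the black cartridge where it was. The objects in the close-up around the box look undisturbed. The hand is clear, with contact force around 1 N.
- **Check that disagreed:** At the end of the push the wrist force read about 47 N, roughly level and directed back against the push. The hand stopped about 4 mm short of where I sent it. Most likely the leading finger or its linkage was pressing on the fixed hinge side through the flap. That is well under the 120 N wrist limit, and I backed off at once. I can't rule out that part of it was on the gripper's body, where the limit is 40 N.

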